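# Unlock the hose adapter from the bench gas outlet

## Robot

A 6-joint arm with a two-finger parallel gripper is mounted at the origin on a cart in front of the work surface, level with it; the furniture and walls round the work are solid. World frame = base frame: x ahead of the robot, y to its left, z up, the work surface at z = 0. Lengths are in m, angles in rad, forces in N, time in s.
With the tool pointing down it reaches from about 0.35 to 0.85 m from the base axis. Payload 8.1 kg.
Tool frame: the origin (TCP) lies at the very end of the fingers, on their centre line; the grasp point (between the pads) lies 19 mm behind it (ctrl.tcp_to_grasp is the distance from the TCP to the grasp point, in m); z points along the fingers, y is the line along which they close (so a half turn about z gives the same grasp; the last joint's range is limited). The gripper opens to 93 mm and grips with 3 to 60 N. Pads are 15 mm wide; open, the fingers measure 128 mm over their backs; the gripper's body (75 mm by 188 mm) begins 65 mm behind the grasp point.
Start: joints at [1.041, 0.13, 1.488, -0, 1.523, -0.085], TCP at [0.258, 0.542, 0.219] pointing down, gripper open.
Joint ranges: [-2.96, 2.96], [-0.89, 2.26], [0.02, 2.5], [-1.34, 4.48], [0, 2.73], [-2.66, 2.66]. Speed limits (rad/s): [2.39, 2.39, 2.79, 3.14, 3.14, 3.14].

## Interface

Orientations are given as a unit quaternion [x, y, z, w].
In Python, from cell import ctrl gives the robot as it stands.
- The arm moves only by the tool carry_out, never from a script. Its argument "targets" is a list that holds one entry, the list of rows, each a list of 7 numbers: the shift along the tool's x, y, z in m, then the turn, a rotation vector about the tool's x, y, z in degrees, then the opening, from 0 (shut) to 1 (fully open). In form: [[[tx, ty, tz, rx, ry, rz, claw], ...]]. A call has 1 to 8 rows; each row shifts and turns the commanded pose from where the row before left it, along the tool's axes as they then stand; what a row does not reach is not made up. A row lasts 1/12 s, in which the tool goes at most 41.7 mm and 7.16 degrees, less where a joint would pass 70% of its speed; a pose out of reach is approached as far as the arm can. A call is refused whole if a number of a shift passes 0.0417 or a number of a turn 7.16, either way. A call with a gripper value outside its range is refused whole. The fingers move at their own pace and stop on an object; "force" is the grip in N (left out, the last holds). Time passes only in rows, so rows that do not move let the fingers close. It gives the time, the measured TCP pose, the force, the opening and the grip force at its end, in the units of the state.
- ctrl.get_state(): the state, without advancing time (a new reading comes with each control period).
- ctrl.read_camera(name): name is "scene" or "top" or "wrist"; returns (picture, depth): 384x512x3 uint8, red, green, blue; 384x512 float32, m along the optical axis (not along the pixel's ray), 0 where there is no reading.
- ctrl.camera_model(name): a dict with "fx", "fy", "cx", "cy" (pixels), "view" (4x4, takes a point from world to camera coordinates); the wrist camera has in their place "tool_from_camera" (4x4, takes a point from camera to tool coordinates, whose origin is the TCP and whose axes are the flange's). Camera axes: x right, y down, z forward; pixel columns grow to the right and rows downward; lengths in m; the calibration is good to about 2 mm. A picture is of the moment at which its call begins: read the wrist's pose just before it. camera_model takes no time and is no camera call.
- ctrl.job_done(): hands the job in; it is judged then, once.
The state is a dict: "time": time; "q": joint angles; "joint_vel": joint speeds; "joint_efforts": joint torques, N m; "tool_pos": TCP position; "ee_rot": TCP orientation; "force": force on the tool from outside, world axes, zero at the start; "ft_torque": the same for the moment, N m; "grip_width": opening from 0.0 (shut) to 1.0 (fully open); "grasp_force": force on a finger pad.
Only numpy, scipy, OpenCV 4.12 (cv2) and the standard library are available. Lean on these libraries where they do the work, as an engineer would, in place of code of your own. Each camera call takes 0.05 s, during which the arm holds its last target. There are 200 camera calls.

## Task

Two adapters are locked in the sockets of the bench gas outlet. Take out the one with the thin ribbed hose nipple on top: grip its grooved sliding collar, pull the collar straight up against its spring until the lock lets go, draw the adapter out and stand it upright, let go, on the floor of the steel tray. Leave the adapter with the broad flat cap locked in its socket, and do not shove the tray about.

Things in the scene. Friction and masses are not known exactly. Their poses are not given: they have to be found in the camera images.
- nipple_adapter: Steel adapter to take out, 88 mm tall, 0.2 kg. Origin: centre of its flat underside; z up its axis. Spigot 32 mm across up to 32 mm; grooved black collar 40 mm across from 34 to 64 mm; ribbed hose nipple, 17 mm tapering to 11, to 88 mm. Two lugs stick out 4.5 mm from the spigot's sides, 7 to 13 mm up, and lock under the socket's rim; only the collar draws them in, pulling elsewhere does not.
- nipple_adapter_collar (a joint): How far the nipple adapter's collar is pulled up along it, m: 0 at rest, 0.014 at its stop. The spring needs 3 N at first, 10 N at the stop. From about 0.010 the lugs are clear and the adapter comes up with the collar; once it is out of the socket the spring draws the adapter up into the held collar, back to 0.
- nipple_adapter_collar_grip (a point): Where to grip the nipple adapter: on its axis, 1 mm above the middle of the collar (30 mm tall, 40 mm across), 50 mm above the adapter's underside when the collar is at rest. Moves with the collar; z up.
- capped_adapter: The other adapter, to be left alone: same spigot and collar, locked the same way in the other socket, but with a broad flat round cap on top, 46 mm across and 8 mm thick; 73 mm tall. Origin: centre of its underside, z up.
- outlet: Fixed grey gas outlet block, 84 mm (x) by 220 mm (y), 20 mm high, with two round sockets 60 mm either side of its middle along y; either adapter may be in either. Origin: centre of its underside on the worktop. Sockets: 52 mm across, bore 34 mm, rim 42 mm above the worktop; the adapters' undersides stand 20 mm above the worktop, 22 mm below the rim.
- tray_floor (a point): Centre of the inner floor of the open steel tray, 3 mm above the worktop. The tray is loose, 0.6 kg, 150 mm along x and 200 mm along y, walls 3 mm thick, rolled rim 19 mm above the worktop. z up.

How it is judged:
On the way, in this order (a step that is already met when the one before it is completed fails the run):
1. the nipple adapter's collar is pulled up while the adapter is still seated in its socket (value of joint nipple_adapter_collar above 0.004 m and distance of nipple_adapter from where it was at the start of the episode below 0.004 m).
2. the nipple adapter has been drawn up clear of its socket (height (world z) of nipple_adapter above 0.046 m), for 0.1 s.
At the end, for the whole second after the job is handed in: The nipple adapter stands upright (within 7 degrees) and at rest with its underside on the tray's floor (within 5 mm), inside the walls, its collar back at rest (within 3 mm) and let go; the capped adapter is still in its socket (within 6 mm) (x of nipple_adapter in the frame of tray_floor between -0.07 and 0.07 m and y of nipple_adapter in the frame of tray_floor between -0.095 and 0.095 m and z of nipple_adapter in the frame of tray_floor between -0.004 and 0.005 m and angle between nipple_adapter's own z axis and vertical below 0.12 rad and linear speed of nipple_adapter below 0.02 m/s and value of joint nipple_adapter_collar below 0.003 m and distance of capped_adapter from where it was at the start of the episode below 0.006 m); the robot touches nothing.
It fails at once if the capped adapter is unlocked or lifted (15 mm) (distance of capped_adapter from where it was at the start of the episode above 0.015 m).
It fails at once if the tray is shoved more than 40 mm (distance of tray_floor from where it was at the start of the episode above 0.04 m).
It also fails if it takes over 32 s, if anything falls off the work surface, if the arm or the gripper's body presses on something with over 40 N, if the wrist force passes 120 N, or if a joint passes its speed limit or range.

## Working session

There is one attempt and no reset: what is moved stays moved. The work goes in short steps, Python scripts to look and compute and a tool call to move; the robot and the scene stay as the last step left them, time stands still between calls to the robot, and variables do not carry over. Pictures are saved under pics/ and viewed, at most 10 in all, crops included, and the job is handed in when it is done.

Besides the shell and the picture viewer there is one more tool, called after "Call:" as name(argument=value, ...), one argument or row to a line, values as JSON. carry_out: Moves the arm, as the interface text tells. Its arguments: {"type":"object","properties":{"targets":{"type":"array"},"force":{"type":"number"}},"required":["targets"]}

```bash
mkdir -p pics; cat > h.py <<'E'
import numpy as np, cv2
from cell import ctrl
def cloud(name):
    s=ctrl.get_state(); im,d=ctrl.read_camera(name); m=ctrl.camera_model(name)
    v,u=np.mgrid[:384,:512]
    P=np.stack([(u-m['cx'])/m['fx']*d,(v-m['cy'])/m['fy']*d,d,np.ones_like(d)],-1)
    if 'view' in m: T=np.linalg.inv(np.array(m['view']))
    else:
        from scipy.spatial.transform import Rotation as R
        W=np.eye(4);W[:3,:3]=R.from_quat(s['ee_rot']).as_matrix();W[:3,3]=s['tool_pos'];T=W@np.array(m['tool_from_camera'])
    P=(P@T.T)[...,:3]; P[d==0]=np.nan
    return im,P,s
E
python3 - <<'E'
from h import *
a=[]
for n in ("top","scene"):
    im,P,s=cloud(n); a.append(im); np.save(n+'.npy',P)
cv2.imwrite('pics/a.png',cv2.cvtColor(np.vstack(a),cv2.COLOR_RGB2BGR)[:, :]) if 0 else [cv2.imwrite(f'pics/{n}.png',i[...,::-1]) for n,i in zip(("top","scene"),a)]
print(s)
E
```

```text
{'time': 0.05, 'q': array([ 1.04057765e+00,  1.31179275e-01,  1.48921188e+00,  1.51696245e-05,
        1.52297000e+00, -8.54009155e-02]), 'joint_vel': array([ 1.55809410e-03, -7.48253180e-05, -1.09331940e-03, -4.81026164e-04,
        6.71668392e-04, -7.23352627e-04]), 'joint_efforts': array([ 2.83977051e-04, -5.61772299e+01, -4.93489766e+01,  7.70581188e-02,
        2.99396028e-02, -8.79540221e-05]), 'tool_pos': array([0.25788151, 0.54116529, 0.21761362]), 'ee_rot': array([ 2.20580080e-01,  9.75368467e-01, -8.40395784e-04, -2.75123241e-04]), 'force': array([-0.09657216, -1.02528644,  0.39364089]), 'ft_torque': array([-0.04867315, -0.00663512,  0.00408953]), 'grasp_force': 0.0, 'grip_width': 0.9970583159273424}
```

View pics/top.png

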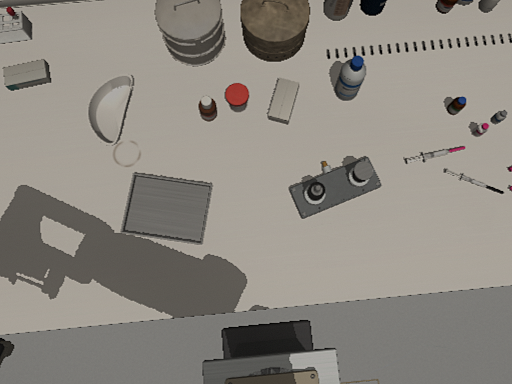

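View pics/scene.png

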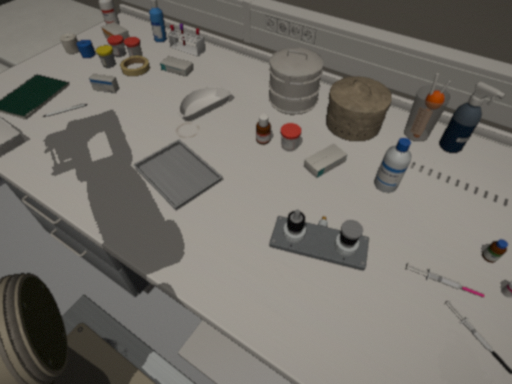

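The top view shows the nipple adapter at about (316,190), the capped one at (361,173) and the tray at about (167,208). In the scene view the nipple is at (296,220) and the cap at (350,232).

```bash
python3 - <<'E'
import numpy as np, cv2
P=np.load('top.npy')
for u,v in [(316,190),(361,173),(167,208),(131,175),(211,181),(203,242),(124,234),(325,166)]: print(u,v,P[v,u].round(3))
Z=P[...,2]
def comp(lo,hi,box):
    u0,u1,v0,v1=box; S=P[v0:v1,u0:u1].reshape(-1,3); return S[(S[:,2]>lo)&(S[:,2]<hi)]
for lo,hi in [(.015,.03),(.035,.047),(.06,.086),(.087,.12)]:
    for nm,b in (('L',(285,338,165,222)),('R',(338,390,150,210))):
        S=comp(lo,hi,b)
        if len(S): print(nm,lo,len(S),S.mean(0).round(4),S.min(0).round(3),S.max(0).round(3))
S=comp(.012,.03,(285,390,150,222)); r=cv2.minAreaRect(S[:,:2].astype(np.float32)); print('outlet',r)
S=comp(.010,.03,(115,220,165,250)); print('tray',cv2.minAreaRect(S[:,:2].astype(np.float32)),S[:,2].max())
# anything between / nearby tall
E
```

```text
316 190 [ 0.513 -0.144  0.106]
361 173 [ 0.546 -0.255  0.097]
167 208 [ 0.525  0.223 -0.   ]
131 175 [ 0.621  0.312 -0.005]
211 181 [0.584 0.106 0.003]
203 242 [0.43  0.137 0.001]
124 234 [ 0.47   0.334 -0.004]
325 166 [ 0.591 -0.186  0.021]
L 0.015 1174 [ 0.525  -0.1573  0.0201] [ 0.466 -0.215  0.015] [ 0.595 -0.089  0.029]
R 0.015 824 [ 0.5419 -0.2534  0.0201] [ 0.493 -0.318  0.015] [ 0.606 -0.206  0.029]
L 0.035 118 [ 0.509  -0.1405  0.0412] [ 0.493 -0.172  0.036] [ 0.541 -0.121  0.046]
R 0.035 119 [ 0.5442 -0.2519  0.0413] [ 0.528 -0.284  0.035] [ 0.577 -0.236  0.047]
L 0.06 170 [ 0.5159 -0.1446  0.0814] [ 0.498 -0.166  0.061] [ 0.538 -0.127  0.086]
R 0.06 28 [ 0.5417 -0.2493  0.0681] [ 0.532 -0.265  0.06 ] [ 0.557 -0.241  0.084]
L 0.087 59 [ 0.5163 -0.1463  0.098 ] [ 0.501 -0.159  0.087] [ 0.535 -0.127  0.111]
R 0.087 292 [ 0.5527 -0.2612  0.0928] [ 0.53  -0.283  0.087] [ 0.576 -0.239  0.098]
outlet ((0.5500618815422058, -0.19935494661331177), (0.11453293263912201, 0.22038495540618896), 16.96266746520996)
tray ((0.5216660499572754, 0.2215598225593567), (0.20613382756710052, 0.1550217568874359), 76.24092102050781) 0.024480305038466987
```

Call:
carry_out(
  targets=[
    [[0,0,0,0,0,6.79,1],[0,0,0,0,0,6.79,1],[0,0,0,0,0,6.79,1],[0,0,0,0,0,6.79,1],[0,0,0,0,0,6.79,1],[0,0,0,0,0,6.79,1],[0,0,0,0,0,6.79,1]],
  ],
)

```text
time: 0.68
tool_pos: [0.258, 0.5413, 0.218]
ee_rot: [0.597, 0.802, -0.001, 0.0]
force: [-0.7, 0.4, -0.2]
grip_width: 1.001
grasp_force: 0.0
```

Call:
carry_out(
  targets=[
    [[-0.035,0.0024,0,0,0,0,1],[-0.035,0.0024,0,0,0,0,1],[-0.035,0.0024,0,0,0,0,1],[-0.035,0.0024,0,0,0,0,1],[-0.035,0.0024,0,0,0,0,1],[-0.035,0.0024,0,0,0,0,1],[-0.035,0.0024,0,0,0,0,1],[-0.035,0.0024,0,0,0,0,1]],
  ],
)

```text
time: 1.35
tool_pos: [0.3583, 0.2778, 0.2183]
ee_rot: [0.595, 0.804, -0.0, -0.0]
force: [0.5, 0.2, -0.4]
grip_width: 1.0
grasp_force: 0.0
```

Call:
carry_out(
  targets=[
    [[-0.035,0.0024,0,0,0,0,1],[-0.035,0.0024,0,0,0,0,1],[-0.035,0.0024,0,0,0,0,1],[-0.035,0.0024,0,0,0,0,1],[-0.035,0.0024,0,0,0,0,1],[-0.035,0.0024,0,0,0,0,1],[-0.035,0.0024,0,0,0,0,1],[-0.035,0.0024,0,0,0,0,1]],
  ],
)

```text
time: 2.02
tool_pos: [0.4585, 0.0155, 0.2184]
ee_rot: [0.595, 0.804, -0.0, -0.0]
force: [0.9, 0.6, -0.7]
grip_width: 0.998
grasp_force: 0.0
```

Call:
carry_out(
  targets=[
    [[-0.035,0.0024,0,0,0,0,1],[-0.035,0.0024,0,0,0,0,1],[-0.03,0.0024,0,0,0,0,1],[0,0,0,0,0,0,1],[0,0,0,0,0,0,1]],
  ],
)

```text
time: 2.43
tool_pos: [0.4944, -0.0776, 0.2179]
ee_rot: [0.596, 0.803, -0.0, -0.001]
force: [-0.1, 0.5, -0.1]
grip_width: 1.002
grasp_force: 0.0
```

```bash
python3 - <<'E'
from h import *
im,P,s=cloud('wrist'); np.save('w.npy',P); cv2.imwrite('pics/w.png',im[...,::-1]); print(s['tool_pos'],s['ee_rot'],s['time'],s['q'])
m=ctrl.camera_model('wrist'); print(np.array(m['tool_from_camera']).round(3))
for a,b in((.036,.046),(.058,.09),(.09,.12)):
  k=(P[...,2]>a)&(P[...,2]<b)&(np.hypot(P[...,0]-.517,P[...,1]+.146)<.05)
  S=P[k]; print(a,len(S)); 
  if len(S): print(S.mean(0).round(4),S.min(0).round(4),S.max(0).round(4))
E
```

```text
[ 0.49435281 -0.07755137  0.2179451 ] [ 5.96110568e-01  8.02902002e-01 -2.49411651e-04 -7.09446092e-04] 2.4333 [-2.58152488e-01 -1.39853094e-01  1.75885415e+00  6.38713295e-05
  1.52409426e+00 -5.51655161e-01]
[[ 0.    -0.968 -0.25   0.068]
 [ 1.    -0.     0.001  0.001]
 [-0.001 -0.25   0.968 -0.167]
 [ 0.     0.     0.     1.   ]]
0.036 414
[ 0.517  -0.1364  0.0422] [ 0.495  -0.1659  0.0361] [ 0.5461 -0.1231  0.0459]
0.058 846
[ 0.5187 -0.1431  0.0816] [ 0.5008 -0.1689  0.0581] [ 0.5403 -0.1288  0.0899]
0.09 173
[ 0.5198 -0.1463  0.1041] [ 0.5136 -0.1541  0.0901] [ 0.5277 -0.1415  0.1101]
```

View pics/w.png

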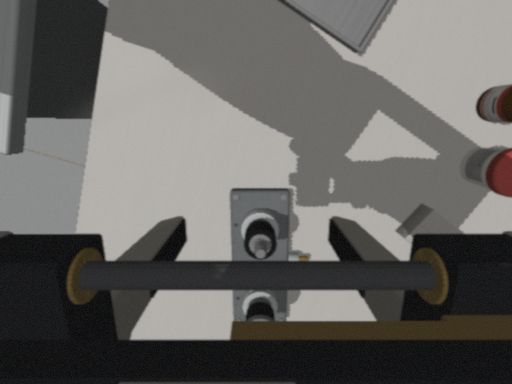

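Call:
carry_out(
  targets=[
    [[-0.025,0.0014,0,0,0,0,1],[-0.025,0.0014,0,0,0,0,1],[-0.025,0.0014,0,0,0,0,1],[0,0,0.025,0,0,0,1],[0,0,0.025,0,0,0,1],[0,0,0.01,0,0,0,1],[0,0,0,0,0,0,1],[0,0,0,0,0,0,1]],
  ],
)

```text
time: 3.15
tool_pos: [0.52, -0.1456, 0.1586]
ee_rot: [0.594, 0.804, -0.0, -0.001]
force: [0.7, -0.6, 1.1]
grip_width: 0.999
grasp_force: 0.0
```

```bash
python3 - <<'E'
from h import *
im,P,s=cloud('wrist'); cv2.imwrite('pics/w2.png',im[...,::-1]); print(s['tool_pos'])
k=(P[...,2]>.095)&(P[...,2]<.12)&(np.hypot(P[...,0]-.52,P[...,1]+.148)<.03)
S=P[k]; print(len(S)); 
if len(S): print(S.mean(0).round(4),S.min(0).round(4),S.max(0).round(4))
im,P,s=cloud('scene'); cv2.imwrite('pics/s2.png',cv2.resize(im[150:300,200:400,::-1],(800,600)))
E
```

```text
[ 0.52003732 -0.14555914  0.15858618]
248
[ 0.5199 -0.1469  0.1058] [ 0.5133 -0.1543  0.095 ] [ 0.5277 -0.1416  0.1104]
```

View pics/w2.png

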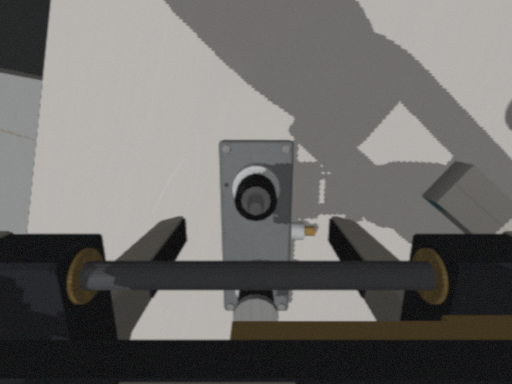

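View pics/s2.png

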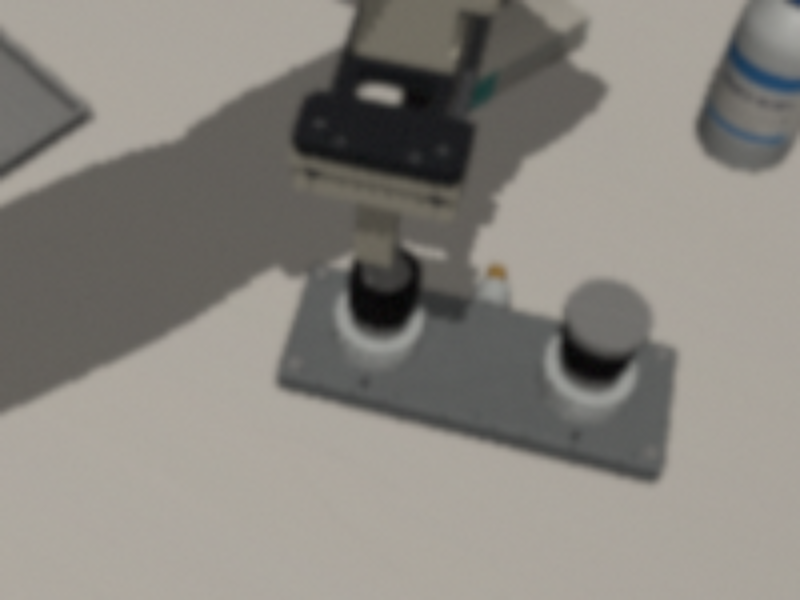

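Nipple is at (256,200) on the finger midline in the wrist view; the scene crop shows the open fingers astride the line, clear of the cap. Lower and grip.

Call:
carry_out(
  targets=[
    [[-0.002,0,0.02,0,0,0,1],[0,0,0.025,0,0,0,1],[0,0,0.025,0,0,0,1],[0,0,0.025,0,0,0,1],[0,0,0.0125,0,0,0,1],[0,0,0,0,0,0,1],[0,0,0,0,0,0,0.6]],
  ],
)

```text
time: 3.83
tool_pos: [0.5215, -0.1486, 0.0521]
ee_rot: [0.595, 0.804, 0.0, 0.0]
force: [0.2, -0.1, 0.9]
grip_width: 0.961
grasp_force: 0.0
```

Call:
carry_out(
  targets=[
    [[0,0,0,0,0,0,0.3],[0,0,0,0,0,0,0.3],[0,0,0,0,0,0,0.3],[0,0,0,0,0,0,0.3],[0,0,0,0,0,0,0.3],[0,0,0,0,0,0,0.3]],
  ],
  force=40,
)

```text
time: 4.33
tool_pos: [0.5212, -0.1488, 0.0515]
ee_rot: [0.595, 0.804, 0.0, 0.0]
force: [0.8, -0.5, -0.5]
grip_width: 0.543
grasp_force: 0.0
```

Call:
carry_out(
  targets=[
    [[0,0,0,0,0,0,0.3],[0,0,0,0,0,0,0.3],[0,0,0,0,0,0,0.3],[0,0,0,0,0,0,0.3],[0,0,0,0,0,0,0.3],[0,0,0,0,0,0,0.3]],
  ],
)

```text
time: 4.83
tool_pos: [0.5209, -0.1487, 0.0511]
ee_rot: [0.595, 0.804, -0.0, -0.0]
force: [-2.4, -0.2, 2.0]
grip_width: 0.423
grasp_force: 40.0
```

Call:
carry_out(
  targets=[
    [[0,0,-0.002,0,0,0,0.3],[0,0,-0.002,0,0,0,0.3],[0,0,-0.002,0,0,0,0.3],[0,0,-0.002,0,0,0,0.3],[0,0,0,0,0,0,0.3]],
  ],
)

```text
time: 5.25
tool_pos: [0.5206, -0.1484, 0.0588]
ee_rot: [0.595, 0.804, -0.0, -0.001]
force: [-1.2, -1.0, -5.7]
grip_width: 0.422
grasp_force: 40.0
```

Call:
carry_out(
  targets=[
    [[0,0,-0.002,0,0,0,0.3],[0,0,-0.002,0,0,0,0.3],[0,0,-0.002,0,0,0,0.3],[0,0,-0.003,0,0,0,0.3],[0,0,-0.004,0,0,0,0.3],[0,0,-0.004,0,0,0,0.3],[0,0,-0.004,0,0,0,0.3],[0,0,-0.004,0,0,0,0.3]],
  ],
)

```text
time: 5.92
tool_pos: [0.5223, -0.1489, 0.0856]
ee_rot: [0.595, 0.804, 0.001, 0.001]
force: [1.3, 0.0, -2.2]
grip_width: 0.423
grasp_force: 40.0
```

Call:
carry_out(
  targets=[
    [[0,0,-0.008,0,0,0,0.3],[0,0,-0.01,0,0,0,0.3],[0,0,-0.015,0,0,0,0.3],[0,0,-0.02,0,0,0,0.3],[0,0,-0.02,0,0,0,0.3],[0,0,-0.01,0,0,0,0.3],[0,0,0,0,0,0,0.3],[0,0,0,0,0,0,0.3]],
  ],
)

```text
time: 6.58
tool_pos: [0.5216, -0.1489, 0.1678]
ee_rot: [0.595, 0.804, 0.0, 0.001]
force: [-0.3, -0.7, -2.2]
grip_width: 0.427
grasp_force: 40.0
```

```bash
python3 - <<'E'
from h import *
im,P,s=cloud('scene'); cv2.imwrite('pics/s3.png',cv2.resize(im[130:280,200:400,::-1],(800,600))); print(s['tool_pos'],s['ee_rot'],s['force'])
im,P,s=cloud('top'); k=(P[...,2]>.010)&(P[...,2]<.03); k[:165]=0;k[250:]=0;k[:,:115]=0;k[:,220:]=0
print(cv2.minAreaRect(P[k][:,:2].astype(np.float32)))
E
```

```text
[ 0.52163058 -0.14885473  0.16782969] [5.94912478e-01 8.03789937e-01 2.64582276e-04 9.00870918e-04] [-0.30540879 -0.7007692  -2.24996099]
((0.5216967463493347, 0.22108373045921326), (0.20531149208545685, 0.15557698905467987), 76.2505874633789)
```

View pics/s3.png

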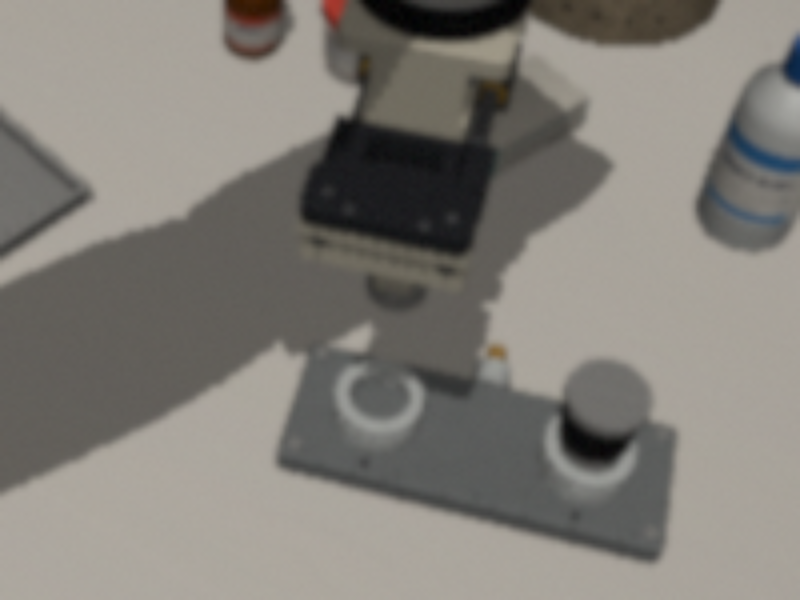

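The scene crop shows the left socket empty at (380,395), the adapter hanging in the gripper at (397,290) and the capped one still seated at (605,420). Over to the tray.

Call:
carry_out(
  targets=[
    [[0.02,0.006,0,0,0,0,0.3],[0.035,0.0106,0,0,0,0,0.3],[0.035,0.0106,0,0,0,0,0.3],[0.035,0.0106,0,0,0,0,0.3],[0.035,0.0106,0,0,0,0,0.3],[0.035,0.0106,0,0,0,0,0.3],[0.035,0.0106,0,0,0,0,0.3],[0.035,0.0106,0,0,0,0,0.3]],
  ],
)

```text
time: 7.35
tool_pos: [0.519, 0.1298, 0.1654]
ee_rot: [0.595, 0.804, -0.001, -0.001]
force: [0.6, -0.0, -2.8]
grip_width: 0.425
grasp_force: 40.0
```

Call:
carry_out(
  targets=[
    [[0.035,0.0106,0,0,0,0,0.3],[0.035,0.0106,0,0,0,0,0.3],[0.019,0.0057,0,0,0,0,0.3],[0,0,0.02,0,0,0,0.3],[0,0,0.03,0,0,0,0.3],[0,0,0.03,0,0,0,0.3],[0,0,0.02,0,0,0,0.3],[0,0,0,0,0,0,0.3]],
  ],
)

```text
time: 8.02
tool_pos: [0.5148, 0.2196, 0.0598]
ee_rot: [0.595, 0.804, -0.005, -0.003]
force: [-1.2, -0.4, -3.0]
grip_width: 0.428
grasp_force: 40.0
```

Call:
carry_out(
  targets=[
    [[0,0,0.01,0,0,0,0.3],[0,0,0.01,0,0,0,0.3],[0,0,0.005,0,0,0,0.3],[0,0,0,0,0,0,0.3],[0,0,0,0,0,0,0.3]],
  ],
)

```text
time: 8.43
tool_pos: [0.5204, 0.2212, 0.0426]
ee_rot: [0.595, 0.804, 0.0, 0.0]
force: [0.4, -0.1, -1.8]
grip_width: 0.426
grasp_force: 40.0
```

Call:
carry_out(
  targets=[
    [[0,0,0.002,0,0,0,0.3],[0,0,0.002,0,0,0,0.3],[0,0,0.002,0,0,0,0.3],[0,0,0,0,0,0,0.3],[0,0,0,0,0,0,0.3]],
  ],
)

```text
time: 8.85
tool_pos: [0.52, 0.2212, 0.0361]
ee_rot: [0.595, 0.804, -0.0, -0.0]
force: [-1.0, -0.8, -2.5]
grip_width: 0.423
grasp_force: 40.0
```

Call:
carry_out(
  targets=[
    [[0,0,0.001,0,0,0,0.3],[0,0,0.001,0,0,0,0.3],[0,0,0,0,0,0,0.3],[0,0,0,0,0,0,0.3]],
  ],
)

```text
time: 9.18
tool_pos: [0.52, 0.2212, 0.0341]
ee_rot: [0.595, 0.804, -0.0, -0.0]
force: [0.4, 0.1, -1.4]
grip_width: 0.426
grasp_force: 40.0
```

Call:
carry_out(
  targets=[
    [[0,0,0.001,0,0,0,0.3],[0,0,0,0,0,0,0.3],[0,0,0,0,0,0,0.3]],
  ],
)

```text
time: 9.43
tool_pos: [0.5203, 0.2213, 0.0336]
ee_rot: [0.595, 0.804, 0.0, 0.0]
force: [-0.6, -1.1, 3.4]
grip_width: 0.425
grasp_force: 40.0
```

Call:
carry_out(
  targets=[
    [[0,0,0,0,0,0,0.45],[0,0,0,0,0,0,0.5],[0,0,0,0,0,0,0.6],[0,0,0,0,0,0,0.75],[0,0,0,0,0,0,0.9],[0,0,0,0,0,0,0.9],[0,0,0,0,0,0,0.9],[0,0,0,0,0,0,0.9]],
  ],
  force=10,
)

```text
time: 10.1
tool_pos: [0.5201, 0.2212, 0.0331]
ee_rot: [0.595, 0.804, -0.0, -0.0]
force: [-1.3, 0.3, 0.9]
grip_width: 0.871
grasp_force: 0.0
```

Call:
carry_out(
  targets=[
    [[0,0,-0.01,0,0,0,0.9],[0,0,-0.02,0,0,0,0.9],[0,0,-0.03,0,0,0,0.9],[0,0,-0.04,0,0,0,0.9],[0,0,-0.04,0,0,0,0.9],[0,0,-0.02,0,0,0,0.9],[0,0,0,0,0,0,0.9],[0,0,0,0,0,0,0.9]],
  ],
)

```text
time: 10.77
tool_pos: [0.5214, 0.2216, 0.196]
ee_rot: [0.595, 0.804, 0.002, 0.001]
force: [0.3, 0.3, -0.6]
grip_width: 0.899
grasp_force: 0.0
```

```bash
python3 - <<'E'
from h import *
im,P,s=cloud('scene'); cv2.imwrite('pics/s4.png',cv2.resize(im[110:260,110:310,::-1],(800,600))); print(s)
im,P,s=cloud('wrist'); k=(P[...,2]>.07)&(P[...,2]<.11)&(np.hypot(P[...,0]-.52,P[...,1]-.221)<.05)
S=P[k]; print(len(S),S.mean(0),S.min(0),S.max(0))
E
```

```text
{'time': 10.7667, 'q': array([3.11419433e-01, 4.68032096e-02, 1.61814594e+00, 1.39675877e-05,
       1.47193940e+00, 1.49286702e-02]), 'joint_vel': array([-0.00256499,  0.03978217,  0.05830564,  0.00024205, -0.01401569,
       -0.00110779]), 'joint_efforts': array([ 2.76285916e-02, -5.38162816e+01, -5.13835824e+01,  8.60165153e-02,
        1.79241034e-01,  1.36735634e-03]), 'tool_pos': array([0.52137389, 0.22161946, 0.19598859]), 'ee_rot': array([0.59490818, 0.80379023, 0.00191529, 0.00136523]), 'force': array([ 0.340315  ,  0.32157742, -0.60846216]), 'ft_torque': array([-0.05625329,  0.06583066, -0.07920835]), 'grasp_force': 0.0, 'grip_width': 0.8990921775136298}
214 [0.5205783  0.22360091 0.08515498] [0.50925725 0.2136946  0.07002044] [0.53080415 0.23052077 0.09333229]
```

View pics/s4.png

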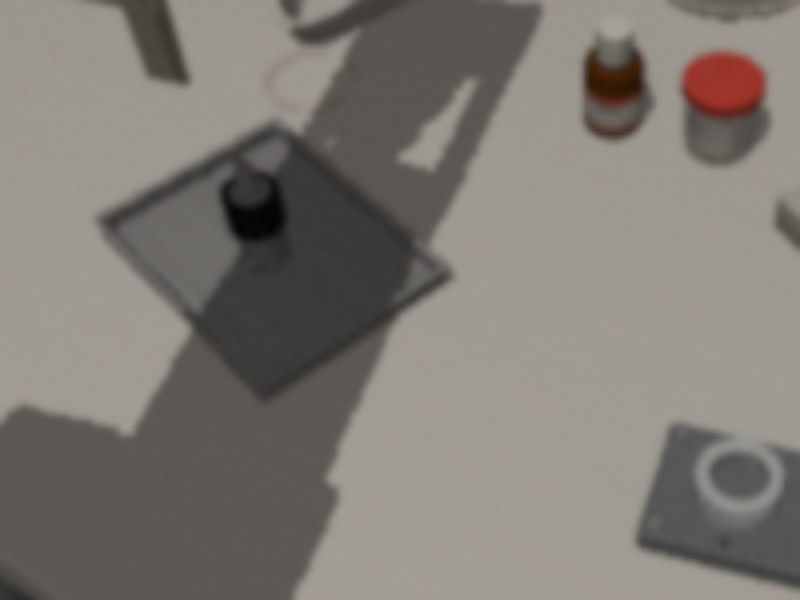

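The adapter stands upright in the tray at (253,205) in the crop. Its top measures 0.092 m against 0.091 expected, and the arm is clear.

```bash
python3 -c "
from cell import ctrl
print(ctrl.job_done())"
```

```text
the job is handed in; nothing more can be done
None
```

The nipple adapter is out of its socket and standing upright, released, near the middle of the tray; the capped adapter looked still seated after the pull. The job was handed in at about 11 s; the hand-in call returned no verdict.

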